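Swing out the drip hook and hang the dipping basket over the dish

TASK

First turn the swivel hook on the little stand round until it points over the white drip dish (not over the timer), while the basket still stands on the bench. Then pick up the wire dipping basket by its tab and hang it by its bail, fully down in the hook's trough, so that it hangs still over the dish to drip dry. Leave the dish, the timer, the vial and the small bottle where they are, and keep the basket upright.

Things in the scene. Friction and masses are not known exactly. Their poses are not given: they have to be found in the camera images.
- stand_axis (a point): Point on the vertical swivel axis of the hook stand, 177 mm above the bench, level with the stand's tube axis. The stand is fixed: grey round foot 92 mm across, thin steel post, black swivel head 30 mm across with its top at 194 mm. A steel tube 13 mm thick (end collar 17 mm) sticks out level from the head, 13 to 78 mm from the axis.
- hook_turn (a joint): Angle (rad) of the swivel head with tube and hook; grows anticlockwise from above, range -2.9 to 2.9, starts between -0.8 and 0.8 with the hook pointing to the back, away from the robot. Stiff: turns with about 0.15 Nm and stays where it is left; the tube can be pushed round with the side of shut fingers.
- hook_mid (a point): Point that turns with the head, on the tube's line 110 mm out from the axis, 165 mm above the bench: the MEAN place of the hook's trough. The hook ends an 8 mm rod clamped (holds 40 N) in the tube at a pull-out that differs each time and is not reported: the true trough centre is 95 to 125 mm out on this line, to be found by touch or sight.
- tube_end (a point): Centre of the tube's outer end, 78 mm from the axis, 177 mm high; turns with the head. From it comes the hook: a U of strip 8 mm wide, 4 mm thick, open upward, its trough 13 mm wide along the tube's line. Inner wall 6.5 mm inward of the trough's centre; upturned outer tip 6.5 to 10.5 mm outward of it. Tip top at 179 mm, trough floor 162.5 mm, rod top 181 mm above the bench.
- basket_tab (a point): Point to grasp the dipping basket: the middle of the upright white tab on its bail, 142 mm above its foot. The tab is 26 mm wide along the point's y, 10 mm thick along x, and spans 121.5 to 159.5 mm above the foot. z is up.
- basket_bail (a point): Centre of the bail's top bar, just under the tab, 120 mm above the basket's foot: a straight round steel bar 5 mm thick along the point's y, 29 mm free between the legs; the arch under it is open down to the basket's rim 79 mm lower, so the hook must come into the arch from its outer end. When hung fully down its centre is 165 mm above the bench.
- basket_centre (a point): Centre of the dipping basket, half-way up (80 mm above its foot). Wire basket 36 mm across and 41 mm tall, with rigid upright wire bail to 120 mm and the tab on top; 0.12 kg, steel and white plastic. Stands upright on the bench at the right. z is up.
- basket: The same dipping basket; origin at the centre of its foot, axes as above.
- dish_centre (a point): Centre of the shallow round white ceramic drip dish, 92 mm across, 13 mm tall, loose on the bench beside the stand's foot, on the robot's side, about 110 mm from the swivel axis.
- timer_centre (a point): Centre of the flat lab timer (58x70x18 mm, loose), on the other side of the stand's front; timer and dish swap places from one start to another. Leave alone.
- vial_centre (a point): Centre of a small capped vial (29 mm across, 61 mm tall, loose) behind the basket. Leave alone.
- bottle_centre (a point): Centre of a small bottle (56 mm across, 105 mm tall, loose) at the left. Leave alone.
Not all that is in view belongs to the job. Leave any blue or green look-alike of the part that bears dish_centre alone.

How it is judged (in metres and radians):
On the way:
1. the hook has been turned to point over the dish (mean seat within 25 mm of the dish's centre, seen from above) while the basket still stands on the bench (horizontal distance between hook_mid and dish_centre below 0.025 m and height (world z) of basket_bail below 0.13 m), for 0.2 s.
At the end, for the whole second after the job is handed in: The basket hangs by its bail down in the hook's trough (bar 161 to 170 mm above the bench), still (under 50 mm/s) and upright within 0.15 rad, and bail, basket and the hook's mean seat are all within 30 mm of the dish's centre seen from above (height (world z) of basket_bail between 0.161 and 0.17 m and horizontal distance between each of basket_bail, basket_centre, hook_mid and dish_centre below 0.03 m and angle between basket_centre's own z axis and vertical below 0.15 rad and linear speed of basket below 0.05 m/s); the robot touches nothing.
It fails at once if the dish is moved more than 20 mm (distance of dish_centre from where it was at the start of the episode above 0.02 m).
It fails at once if the timer is moved more than 20 mm (distance of timer_centre from where it was at the start of the episode above 0.02 m).
It fails at once if the vial is moved more than 20 mm (distance of vial_centre from where it was at the start of the episode above 0.02 m).
It fails at once if the small bottle is moved more than 20 mm (distance of bottle_centre from where it was at the start of the episode above 0.02 m).
It fails at once if the basket is tipped by more than 0.6 rad (angle between basket_centre's own z axis and vertical above 0.6 rad).
It also fails if it takes over 66 s, if anything falls off the work surface, if the arm or the gripper's body presses on something with over 40 N, if the wrist force passes 120 N, or if a joint passes its speed limit or range.

ROBOT

A 6-joint arm with a two-finger parallel gripper is mounted at the origin on a cart in front of the work surface, level with it; the furniture and walls round the work are solid. World frame = base frame: x ahead of the robot, y to its left, z up, the work surface at z = 0. Lengths are in mm, angles in rad, forces in N, time in s.
With the tool pointing down it reaches from about 275 to 1000 mm from the base axis. Payload 8.4 kg.
Tool frame: the origin (TCP) lies at the very end of the fingers, on their centre line; the grasp point (between the pads) lies 19 mm behind it; z points along the fingers, y is the line along which they close (so a half turn about z gives the same grasp; the last joint's range is limited). The gripper opens to 85 mm and grips with 20 to 120 N. Pads are 22 mm wide; open, the fingers measure 114 mm over their backs; the gripper's body (76 mm by 85 mm) begins 54 mm behind the grasp point. The pads swing forward as they close: fully open they stand 13 mm farther back than shut.
Start: joints at [-1.278, 0.353, 1.633, -0, 1.155, -0.002], TCP at [181.591, -598.041, 231.281] pointing down, gripper open.
Joint ranges: [-2.63, 2.63], [-0.92, 2.1], [0.06, 2.66], [-1.3, 4.44], [0, 2.69], [-3.02, 3.02]. Speed limits (rad/s): [2.22, 2.22, 2.79, 3.14, 3.14, 3.14].

INTERFACE

Orientations are given as [roll, pitch, yaw] about the fixed x, y, z axes, in that order (R = Rz(yaw) Ry(pitch) Rx(roll)).
In Python, from rig import r, vision gives the robot as it stands. The module is installed in compiled form; this text tells all that it offers.
- The arm moves only by the tool play_rows, never from a script. Its argument "steps" is a list of rows, each an object with "delta_pos": the shift along the tool's x, y, z in cm, a list of three; "yaw": the turn about the tool's z in rad; "jaw": the opening in per cent of the stroke, from 0 (shut) to 100 (fully open). A call has exactly 8 rows; each row is the pose to reach, as a shift and turn from the pose commanded when the call began, along the tool's axes at that moment; what a row does not reach only later rows make up. A row lasts 1/10 s, in which the tool goes at most 50 mm and 8.59 degrees, less where a joint would pass 70% of its speed; a pose out of reach is approached as far as the arm can. A call with a gripper value outside its range is refused whole. The fingers move at their own pace and stop on an object; "grip_force" is the grip in N (left out, the last holds). Time passes only in rows, so rows that repeat a pose let the fingers close, or fill a call up. It gives the time, the measured TCP pose, the force, the opening and the grip force at its end, in the units of the state.
- r.sense(): the state, without advancing time (a new reading comes with each control period).
- vision.grab_frame(name): name is "side" or "top"; returns (picture, depth): 384x512x3 uint8, red, green, blue; 384x512 float32, mm along the optical axis (not along the pixel's ray), 0 where there is no reading.
- vision.calibration(name): a dict with "mtx" (3x3 intrinsics, pixels), "k1" (the pictures are not rectified: a ray, as slopes to the right and down, at radius r is drawn at 1 + k1 r^2 times it, then the intrinsics apply), "extrinsics" (4x4, takes a point from camera to world coordinates). Camera axes: x right, y down, z forward; pixel columns grow to the right and rows downward; lengths in mm; the calibration is good to about 2 mm. A picture is of the moment at which its call begins. calibration takes no time and is no camera call.
- r.sign_off(): hands the job in; it is judged then, once.
Trained networks look in the newest picture that a camera, given by its name, has taken for a name from the list of things; names that differ only in an ending like _2 or _b are one class to them, and where a whole thing is asked for, a point or a joint stands for the part that bears it (a point fixed in the world has none). Each returns a list of dicts, best first, with "conf" (0 to 1); they miss things now and then, are a little off and sometimes report something else, mostly with a low value. They report only what shows in the picture. A call takes as long as a camera call. They do not tell look-alikes from the thing itself.
- vision.cut_out(camera, thing): "region" (384x512 bool, what is visible of it) and "uv" ([column, row] in pixels, amid what is visible of it).
- vision.landmark_of(camera, thing): "uv" ([column, row] in pixels: a listed point, or the origin of a listed thing).
The state is a dict: "clock": time; "qpos": joint angles; "qvel": joint speeds; "joint_efforts": joint torques, N m; "eef_pos": TCP position; "tcp_rot": TCP orientation; "contact_force": force on the tool from outside, world axes, zero at the start; "wrist_torque": the same for the moment, N m; "opening": opening from 0.0 (shut) to 1.0 (fully open); "grasp_force": force on a finger pad.
Only numpy, scipy, OpenCV 4.12 (cv2) and the standard library are available. Lean on these libraries where they do the work, as an engineer would, in place of code of your own. Each camera call takes 0.05 s, during which the arm holds its last target. There are 200 camera calls.

## Working session

There is one attempt and no reset: what is moved stays moved. The work goes in short steps, Python scripts to look and compute and a tool call to move; the robot and the scene stay as the last step left them, time stands still between calls to the robot, and variables do not carry over. Pictures are saved under pics/ and viewed, at most 10 in all, crops included, and the job is handed in when it is done.

Besides the shell and the picture viewer there is one more tool, called after ">>>" by a JSON object that holds its "op" and its "data". play_rows: Moves the arm, as the interface text tells. Its arguments: {"type":"object","properties":{"steps":{"type":"array"},"grip_force":{"type":"number"}},"required":["steps"]}

```bash
mkdir -p pics
cat > h.py <<'E'
import numpy as np, cv2
from rig import r, vision
def ray(cam,u,v):
    c=vision.calibration(cam);K=np.array(c["mtx"]);T=np.array(c["extrinsics"]);k=c["k1"]
    d=np.array([(u-K[0,2])/K[0,0],(v-K[1,2])/K[1,1]]);s=d.copy()
    for _ in range(20): s=d/(1+k*(s@s))
    return T[:3,3],T[:3,:3]@np.array([s[0],s[1],1])
def atz(cam,u,v,z):
    o,d=ray(cam,u,v); return o+d*(z-o[2])/d[2]
def atd(cam,u,v,dep):
    o,d=ray(cam,u,v); return o+d*dep
def proj(cam,p):
    c=vision.calibration(cam);K=np.array(c["mtx"]);T=np.array(c["extrinsics"])
    q=T[:3,:3].T@(np.array(p)-T[:3,3]);s=q[:2]/q[2];s=s*(1+c["k1"]*(s@s))
    return K[0,0]*s[0]+K[0,2],K[1,1]*s[1]+K[1,2]
def two(p,q):
    (o1,d1),(o2,d2)=ray(*p),ray(*q)
    A=np.stack([d1,-d2],1);t=np.linalg.lstsq(A,o2-o1,rcond=None)[0]
    a,b=o1+d1*t[0],o2+d2*t[1];return (a+b)/2,np.linalg.norm(a-b)
E
python3 - <<'E'
from h import *
np.set_printoptions(precision=1,suppress=True)
s=r.sense();print(s["clock"],s["tcp_rot"])
for cam in("top","side"):
    im,d=vision.grab_frame(cam);cv2.imwrite(f"pics/{cam}0.png",im[:,:,::-1]);np.save(f"{cam}0.npy",d)
    print(cam,np.array(vision.calibration(cam)["extrinsics"]))
    for t,z in [("stand_axis",177),("hook_mid",165),("tube_end",177),("basket_tab",142),("basket_bail",120),("basket_centre",80),("dish_centre",6),("timer_centre",9),("vial_centre",30),("bottle_centre",52)]:
        for l in vision.landmark_of(cam,t)[:3]:
            print(t,round(l["conf"],2),np.array(l["uv"]),atz(cam,*l["uv"],z))
E
```

```text
0.0 [-3.1  0.   0.3]
top [[   0.    -1.     0.1  331.7]
 [  -1.    -0.    -0.    42.9]
 [   0.    -0.1   -1.  1515.7]
 [   0.     0.     0.     1. ]]
stand_axis 0.62 [231.  185.1] [527.   63.5 177. ]
hook_mid 0.8 [248.3 152.1] [624.2  15.8 165. ]
tube_end 0.8 [245.  160.5] [597.4  25.1 177. ]
basket_tab 0.59 [350.9 223.2] [ 425.5 -281.6  142. ]
basket_tab 0.38 [348.7 224.2] [ 422.6 -275.1  142. ]
basket_bail 0.59 [351.6 226.7] [ 416.8 -288.8  120. ]
basket_bail 0.51 [351.7 225.1] [ 421.5 -289.1  120. ]
basket_centre 0.75 [349.6 225.6] [ 422.5 -292.2   80. ]
basket_centre 0.44 [317.3 175. ] [ 575.2 -195.3   80. ]
dish_centre 0.66 [267.5 154.2] [652.7 -48.5   6. ]
dish_centre 0.57 [297.  250.3] [ 349.2 -141.7    6. ]
dish_centre 0.55 [265.2 212.9] [465.3 -41.9   6. ]
timer_centre 0.59 [206.3 220.5] [439.4 141.5   9. ]
vial_centre 0.57 [317.8 175.2] [ 583.  -205.1   30. ]
bottle_centre 0.75 [142.9 204.8] [481.6 333.4  52. ]
side [[   1.    -0.     0.   472.5]
 [  -0.    -0.4    0.9 -888.1]
 [  -0.    -0.9   -0.4  556.8]
 [   0.     0.     0.     1. ]]
stand_axis 0.59 [265.5 176.8] [533.
[... 198 characters left out ...]
2 -294.8  142. ]
basket_bail 0.83 [218.7 277.2] [ 425.9 -288.1  120. ]
basket_bail 0.7 [291.5 181.1] [616.1 165.1 120. ]
basket_centre 0.56 [220.9 295.3] [ 428.2 -290.4   80. ]
basket_centre 0.32 [265.  176.2] [548.3 308.   80. ]
dish_centre 0.81 [187.4 277.1] [ 340.8 -128.3    6. ]
dish_centre 0.68 [313.9 257.1] [648.4 -59.3   6. ]
dish_centre 0.62 [246.2 251. ] [479.7 -21.9   6. ]
timer_centre 0.69 [232.3 218.9] [441.8 151.    9. ]
timer_centre 0.4 [263.6 176.2] [554.4 486.4   9. ]
vial_centre 0.83 [298.4 284.1] [ 589.3 -197.9   30. ]
vial_centre 0.39 [218.2 295. ] [ 417.9 -226.6   30. ]
vial_centre 0.16 [292.3 178.3] [651.7 407.8  30. ]
bottle_centre 0.61 [248.3 182. ] [494.1 329.4  52. ]
```

Run:
```python
import cv2,numpy as np
a=cv2.imread("pics/top0.png")[120:290,110:390];b=cv2.imread("pics/side0.png")[130:330,150:390]
a=cv2.resize(a,(660,400),interpolation=3)[:300*2];cv2.imwrite("pics/c1.png",a)
cv2.imwrite("pics/c2.png",cv2.resize(b,(720,600),interpolation=3))
```

```text
(no output)
```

View pics/c1.png

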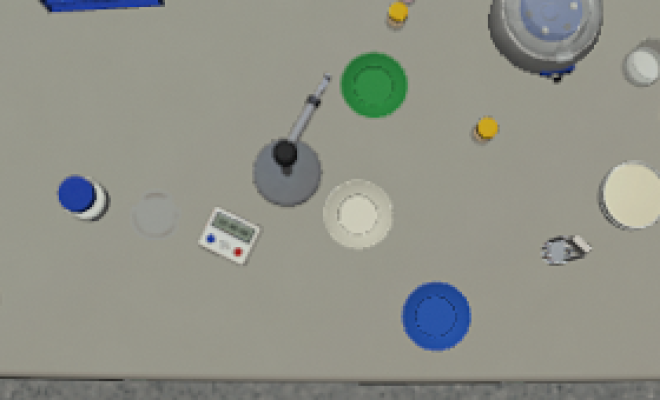

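View pics/c2.png

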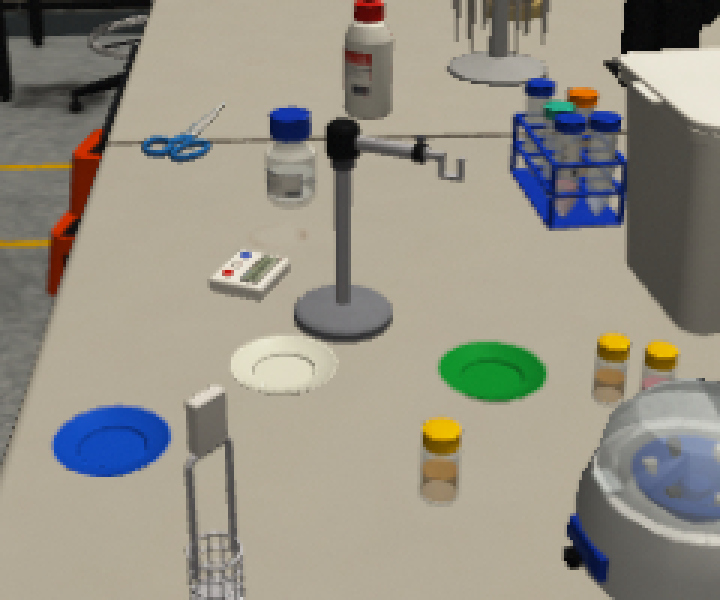

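The pictures show three dishes: white at top (262,211), green at (268,154) and blue at (295,254). I choose the white one. The hook is at about (248,152), the basket tab at about (354,223) with the basket near (348,226), and the timer at (206,220).

Run:
```python
from h import *
np.set_printoptions(precision=1,suppress=True)
def cloud(cam,mask,d):
    v,u=np.nonzero(mask&(d>0));return np.array([atd(cam,a,b,d[b,a]) for a,b in zip(u,v)])
for cam in("top","side"):
    im,d=vision.grab_frame(cam)
    for l in vision.cut_out(cam,"dish_centre")[:3]:
        m=l["region"];col=im[m].mean(0);print(cam,"dish",l["conf"],l["uv"],col)
        if np.ptp(col)<40:
            c=cloud(cam,m,d);print(c[c[:,2]<30].min(0),c[c[:,2]<30].max(0),cv2.minEnclosingCircle(c[c[:,2]<30][:,:2].astype(np.float32)))
    for t in("basket","stand_axis","hook_mid","timer_centre"):
      for l in vision.cut_out(cam,t)[:1]:
        c=cloud(cam,l["region"],d);print(cam,t,l["conf"],l["uv"],len(c),c.min(0),c.max(0))
        if t=="basket":
            k=c[c[:,2]>118];print("tab pts",len(k));print(k)
            print(cv2.minAreaRect(k[:,:2].astype(np.float32)))
    # stuff at tube height
    u,v=[int(x) for x in proj(cam,[560,45,177])];M=np.zeros(d.shape,bool);M[v-40:v+40,u-40:u+40]=1
    c=cloud(cam,M,d);c=c[(c[:,2]>155)&(c[:,2]<215)&(abs(c[:,0]-570)<120)];c=c[np.argsort(c[:,0])];print(len(c));print(c[::max(1,len(c)//40)])
p=lambda t,u:print(t,*two(*u))
p("tab",[("top",350.9,223.2),("side",219.2,269.4)])
p("bail",[("top",351.7,225.9),("side",218.7,277.2)])
p("axis",[("top",231,185.1),("side",265.5,176.8)])
p("hook",[("top",248.3,152.1),("side",302.5,184.8)])
p("tube",[("top",245,160.5),("side",291,179.2)])
```

```text
top dish 0.96 [292.0, 252.4] [ 40.8  79.6 156.5]
top dish 0.86 [264.5, 212.0] [186.9 185.7 169.2]
[426.7 -72.5  -5.7] [519.5  15.3  22.4] ((473.5108337402344, -29.508766174316406), 46.830039978027344)
top dish 0.82 [267.8, 152.7] [ 46.9 127.7  63.5]
top basket 0.76 [351.1, 223.8] 177 [ 408.1 -324.2   -7.7] [ 445.2 -276.5  164.1]
tab pts 61
[[ 436.5 -281.7  118.2]
 [ 436.4 -287.4  119.4]
 [ 434.9 -285.4  140.4]
 [ 433.7 -284.4  156.6]
 [ 433.6 -287.   158. ]
 [ 433.7 -290.2  157. ]
 [ 433.1 -280.1  124.9]
 [ 433.2 -283.5  123.2]
 [ 432.1 -282.6  139.4]
 [ 430.7 -281.2  157.7]
 [ 430.9 -284.6  155.7]
 [ 431.1 -288.   153.7]
 [ 430.5 -289.   161.6]
 [ 430.7 -292.6  158.8]
 [ 429.3 -280.1  137.6]
 [ 428.9 -281.8  142.7]
 [ 428.4 -282.8  150.7]
 [ 427.7 -283.4  160.5]
 [ 427.7 -286.4  160.2]
 [ 428.1 -290.5  155.1]
 [ 427.9 -292.6  158.5]
 [ 427.5 -294.2  163.7]
 [ 427.1 -282.6  126.6]
 [ 426.1 -282.   141.5]
 [ 426.1 -284.9  141.8]
 [ 425.2 -284.6  155.5]
 [ 424.8 -286.   161.8]
 [ 425.  -289.5  159.1]
 [ 424.7 -291.4  163.2]
 [ 425.2 -296.1  156.1]
 [ 425.1 -298.8  157.2]
 [ 424.2 -285.
[... 718 characters left out ...]
21777344, -292.25872802734375), (32.950355529785156, 11.083271980285645), 45.11922073364258)
top stand_axis 0.95 [233.3, 192.0] 729 [485.   16.5  -3.5] [623.7 106.9 199.1]
top hook_mid 0.63 [233.5, 178.8] 252 [513.2  10.2  -4.4] [654.4  84.9 199.1]
top timer_centre 0.72 [205.9, 219.5] 381 [406.4 101.7   6.8] [477.8 176.1  25. ]Traceback (most recent call last):
  File "<stdin>", line 19, in <module>
  File "<stdin>", line 4, in cloud
  File "h.py", line 11, in atd
    o,d=ray(cam,u,v); return o+d*dep
        ~~~^^^^^^^^^
  File "h.py", line 4, in ray
    c=vision.calibration(cam);K=np.array(c["mtx"]);T=np.array(c["extrinsics"]);k=c["k1"]
ValueError: time passes only in moves, steps and waits
```

```bash
sed -i 's/^def ray/CAL={c:vision.calibration(c) for c in("top","side")}\ndef ray/; s/vision.calibration(cam)/CAL[cam]/' h.py
cat >> h.py <<'E'
def cloud(cam,mask,d):
    v,u=np.nonzero(mask&(d>0));return np.array([atd(cam,a,b,d[b,a]) for a,b in zip(u,v)])
E
python3 - <<'E'
from h import *
np.set_printoptions(precision=1,suppress=True)
for cam in("top","side"):
    im,d=vision.grab_frame(cam)
    if cam=="side":
      for t in("dish_centre","basket"):
       for l in vision.cut_out(cam,t)[:3]:
        m=l["region"];col=im[m].mean(0);c=cloud(cam,m,d)
        if np.ptp(col)<40 and t!="basket":
            c=c[c[:,2]<30];print("dish",c.min(0),c.max(0),cv2.minEnclosingCircle(c[:,:2].astype(np.float32)))
        if t=="basket":
            k=c[(c[:,2]>122)&(c[:,2]<170)];print(l["conf"],k[::3]);print(cv2.minAreaRect(k[:,:2].astype(np.float32)))
    u,v=[int(x) for x in proj(cam,[570,45,177])];M=np.zeros(d.shape,bool);M[v-45:v+45,u-45:u+45]=1
    c=cloud(cam,M,d);c=c[(c[:,2]>155)&(c[:,2]<215)&(abs(c[:,0]-575)<120)&(abs(c[:,1]-40)<120)];c=c[np.argsort(c[:,0])];print(cam,len(c));print(c[::max(1,len(c)//45)])
    h=c[c[:,2]>188];print("head",h.min(0),h.max(0))
p=lambda t,u:print(t,*two(*u))
p("tab",[("top",350.9,223.2),("side",219.2,269.4)])
p("bail",[("top",351.7,225.9),("side",218.7,277.2)])
p("axis",[("top",231,185.1),("side",265.5,176.8)])
p("hook",[("top",248.3,152.1),("side",302.5,184.8)])
p("tube",[("top",245,160.5),("side",291,179.2)])
E
```

```text
top 236
[[513.7  63.4 173.5]
 [514.7  69.1 165.4]
 [516.8  57.7 191.9]
 [517.5  74.4 185.5]
 [519.3  60.4 193.5]
 [519.7  71.5 190. ]
 [521.9  63.2 194.5]
 [522.2  52.3 174.1]
 [524.5  77.  195.2]
 [525.   74.3 192. ]
 [526.6  68.7 200.4]
 [527.6  71.6 193.5]
 [528.6  80.1 185.6]
 [530.6  52.3 193.3]
 [531.8  57.9 185. ]
 [533.2  77.2 192.6]
 [534.   52.4 189.4]
 [535.8  57.9 195.1]
 [538.4  63.4 196.4]
 [539.4  60.8 189.7]
 [541.9  52.6 174.9]
 [543.7  55.3 180.9]
 [547.3  61.  175.6]
 [550.7  61.1 172.3]
 [552.9  55.5 176.7]
 [555.8  58.3 175.8]
 [558.3  52.7 178.3]
 [560.9  41.6 180.6]
 [563.8  47.2 179.9]
 [566.9  52.9 177.7]
 [569.4  50.1 180. ]
 [571.9  41.7 182.3]
 [574.7  47.3 182.4]
 [578.   44.6 180. ]
 [580.6  33.4 181.7]
 [583.5  30.7 181.9]
 [585.6  39.1 185.1]
 [587.5  27.8 176. ]
 [589.4  33.7 195.1]
 [591.5  39.2 183.9]
 [594.4  39.2 184.1]
 [597.2  28.1 185. ]
 [601.9  30.8 175.6]
 [606.9  28.1 179.5]
 [614.1  19.3 159.1]
 [618.8  19.5 164.5]
 [622.1  16.6 162.6]
 [625.2  19.7 175.2]]
head [514.   28.1 188.1] [602.2  79.8 200.4]
dish [430.5 -76.5  -2.2] [517.9  16.1 
[... 2786 characters left out ...]
 42.2 177.7]
 [562.3  44.  171.4]
 [567.   39.6 173.1]
 [569.7  43.1 182.6]
 [574.2  35.7 174.5]
 [577.3  42.2 182.7]
 [581.5  32.9 175.5]
 [585.4  22.2 177.1]
 [588.5  27.9 177.4]
 [590.9  26.  175.4]
 [593.3  24.4 173.3]
 [595.5  24.3 181.4]
 [598.3  24.9 175.7]
 [603.   22.5 176.6]
 [607.7  20.6 179.9]
 [610.1  20.1 180.1]
 [611.   26.7 180.1]
 [613.6  23.8 167.6]
 [620.3  15.5 160.1]
 [624.7  11.5 161.7]
 [627.1  13.  169.1]]
head [517.1  25.2 188.2] [596.5  74.9 193.9]
tab [ 426.7 -283.5  134. ] 1.2461838789796316
bail [ 422.5 -288.7  120.1] 6.855741198111687
axis [530.7  63.5 175.3] 6.894254945061014
hook [623.3  15.9 171.2] 0.7719415556203237
tube [595.9  25.2 183.2] 0.523863653434332
```

```bash
cat >> h.py <<'E'
from scipy.spatial.transform import Rotation as Ro
def go(*W):
    """W: (x,y,z,toolY angle deg) -> rows in tool axes, cm / rad"""
    s=r.sense();R=Ro.from_euler("xyz",s["tcp_rot"]);p=np.array(s["eef_pos"]);Y=R.as_matrix()[:,1]
    a=np.degrees(np.arctan2(Y[1],Y[0]))
    print("clock %.2f"%s["clock"],"tcp",np.round(p,1),"toolY %.1f"%a,"F",np.round(s["contact_force"],1),"open %.2f"%s["opening"],"q",np.round(s["qpos"],2))
    for w in W:
        print(np.round(R.inv().apply(np.array(w[:3])-p)/10,2),"yaw %.3f"%(-np.radians(w[3]-a)))
E
python3 -c "
from h import *
go((599,67,231,59.5))"
```

```text
clock 1.60 tcp [ 181.6 -598.   231.3] toolY -73.1 F [1.  0.1 0.1] open 1.00 q [-1.28  0.35  1.63  0.    1.16 -0.  ]
[ 5.926e+01 -5.150e+01  3.000e-02] yaw -2.314
```

>>> {"op": "play_rows", "data": {"steps": [{"delta_pos":[3.7,-3.2,0],"yaw":-0.14,"jaw":0},{"delta_pos":[7.4,-6.4,0],"yaw":-0.28,"jaw":0},{"delta_pos":[11.1,-9.7,0],"yaw":-0.42,"jaw":0},{"delta_pos":[14.8,-12.9,0],"yaw":-0.56,"jaw":0},{"delta_pos":[18.5,-16.1,0],"yaw":-0.7,"jaw":0},{"delta_pos":[22.2,-19.3,0],"yaw":-0.84,"jaw":0},{"delta_pos":[25.9,-22.5,0],"yaw":-0.98,"jaw":0},{"delta_pos":[29.6,-25.7,0],"yaw":-1.12,"jaw":0}]}}

```text
clock: 2.4
eef_pos: [390.9, -264.5, 231.6]
tcp_rot: [3.141, 0.0, 1.42]
contact_force: [0.7, -1.4, 0.0]
opening: -0.003
grasp_force: 0.0
```

```bash
python3 -c "
from h import *
go((599,67,231,59.5))"
```

```text
clock 2.40 tcp [ 390.9 -264.5  231.6] toolY -8.6 F [ 0.7 -1.4  0. ] open -0.00 q [-0.6   0.11  1.95  0.    1.08 -0.45]
[35.89 15.6   0.06] yaw -1.189
```

>>> {"op": "play_rows", "data": {"steps": [{"delta_pos":[4.5,2.0,0],"yaw":-0.15,"jaw":0},{"delta_pos":[9.0,3.9,0],"yaw":-0.3,"jaw":0},{"delta_pos":[13.5,5.9,0],"yaw":-0.45,"jaw":0},{"delta_pos":[18.0,7.8,0],"yaw":-0.6,"jaw":0},{"delta_pos":[22.5,9.8,0],"yaw":-0.75,"jaw":0},{"delta_pos":[27.0,11.7,0],"yaw":-0.9,"jaw":0},{"delta_pos":[31.5,13.7,0],"yaw":-1.04,"jaw":0},{"delta_pos":[35.9,15.6,0],"yaw":-1.19,"jaw":0}]}}

```text
clock: 3.2
eef_pos: [601.0, 66.4, 231.5]
tcp_rot: [3.141, 0.0, 2.611]
contact_force: [0.6, -0.6, -0.6]
opening: -0.0
grasp_force: 0.0
```

```bash
python3 -c "
from h import *
A=np.array([530,65]);W=[(599,67,231,59.5),(599,67,160,59.5)]
for t in (-29,-40,-50,-60,-70,-80,-90,-100,-108,-115,-120.5):
    t=np.radians(t);e=np.array([np.cos(t),np.sin(t)]);n=np.array([-e[1],e[0]])
    c=A+56*e+17.5*n;W.append((*c,160,59.5))
go(*W)"
```

```text
clock 3.20 tcp [601.   66.4 231.5] toolY 59.6 F [ 0.6 -0.6 -0.6] open -0.00 q [ 0.11  0.32  1.68 -0.    1.14 -0.93]
[ 0.2  -0.04  0.05] yaw 0.002
[ 0.21 -0.05  7.15] yaw 0.002
[ 0.5  -1.82  7.14] yaw 0.002
[ 0.24 -2.92  7.14] yaw 0.002
[ 0.19 -3.94  7.14] yaw 0.002
[ 0.32 -4.95  7.14] yaw 0.002
[ 0.63 -5.93  7.14] yaw 0.002
[ 1.09 -6.84  7.14] yaw 0.002
[ 1.71 -7.66  7.14] yaw 0.002
[ 2.46 -8.35  7.14] yaw 0.002
[ 3.15 -8.8   7.14] yaw 0.002
[ 3.79 -9.12  7.14] yaw 0.002
[ 4.32 -9.31  7.14] yaw 0.002
```

>>> {"op": "play_rows", "data": {"steps": [{"delta_pos":[0.2,0,2.5],"yaw":0,"jaw":0},{"delta_pos":[0.2,0,5.0],"yaw":0,"jaw":0},{"delta_pos":[0.2,0,7.1],"yaw":0,"jaw":0},{"delta_pos":[0.4,-0.9,7.1],"yaw":0,"jaw":0},{"delta_pos":[0.5,-1.8,7.1],"yaw":0,"jaw":0},{"delta_pos":[0.3,-2.4,7.1],"yaw":0,"jaw":0},{"delta_pos":[0.2,-2.9,7.1],"yaw":0,"jaw":0},{"delta_pos":[0.2,-3.4,7.1],"yaw":0,"jaw":0}]}}

```text
clock: 4.0
eef_pos: [581.5, 35.6, 161.5]
tcp_rot: [3.14, 0.002, 2.604]
contact_force: [1.0, 3.7, 0.5]
opening: -0.001
grasp_force: 1.7
```

```bash
python3 -c "
from h import *
A=np.array([530,65]);W=[]
for t in (-50,-60,-70,-80,-90,-100,-108,-115,-120.5):
    t=np.radians(t);e=np.array([np.cos(t),np.sin(t)]);n=np.array([-e[1],e[0]])
    c=A+56*e+17.5*n;W.append((*c,160,59.5))
go(*W)"
```

```text
clock 4.00 tcp [581.5  35.6 161.5] toolY 59.2 F [1.  3.7 0.5] open -0.00 q [ 0.06  0.36  1.79  0.    0.99 -0.98]
[ 0.07 -0.31  0.15] yaw -0.005
[ 0.19 -1.32  0.15] yaw -0.005
[ 0.49 -2.3   0.15] yaw -0.005
[ 0.95 -3.21  0.15] yaw -0.005
[ 1.56 -4.03  0.15] yaw -0.005
[ 2.31 -4.73  0.14] yaw -0.005
[ 2.99 -5.19  0.14] yaw -0.005
[ 3.63 -5.51  0.14] yaw -0.005
[ 4.15 -5.71  0.14] yaw -0.005
```

>>> {"op": "play_rows", "data": {"steps": [{"delta_pos":[0.1,-0.7,0],"yaw":0,"jaw":0},{"delta_pos":[0.2,-1.3,0],"yaw":0,"jaw":0},{"delta_pos":[0.35,-1.8,0],"yaw":0,"jaw":0},{"delta_pos":[0.5,-2.3,0],"yaw":0,"jaw":0},{"delta_pos":[0.7,-2.8,0],"yaw":0,"jaw":0},{"delta_pos":[1.0,-3.2,0],"yaw":0,"jaw":0},{"delta_pos":[1.3,-3.6,0],"yaw":0,"jaw":0},{"delta_pos":[1.6,-4.0,0],"yaw":0,"jaw":0}]}}

```text
clock: 4.8
eef_pos: [546.4, 9.7, 160.3]
tcp_rot: [-3.142, 0.0, 2.605]
contact_force: [2.6, 2.5, -1.0]
opening: -0.002
grasp_force: 1.5
```

```bash
python3 -c "
from h import *
A=np.array([530,65]);W=[]
for t in (-90,-100,-108,-115,-120.5):
    t=np.radians(t);e=np.array([np.cos(t),np.sin(t)]);n=np.array([-e[1],e[0]])
    c=A+56*e+17.5*n;W.append((*c,160,59.5))
go(*W)"
```

```text
clock 4.80 tcp [546.4   9.7 160.3] toolY 59.3 F [ 2.6  2.5 -1. ] open -0.00 q [ 0.02  0.31  1.87 -0.    0.96 -1.02]
[-0.13 -0.01  0.03] yaw -0.004
[ 0.62 -0.7   0.03] yaw -0.004
[ 1.29 -1.16  0.03] yaw -0.004
[ 1.93 -1.48  0.03] yaw -0.004
[ 2.46 -1.68  0.03] yaw -0.004
```

>>> {"op": "play_rows", "data": {"steps": [{"delta_pos":[0.3,-0.4,0],"yaw":0,"jaw":0},{"delta_pos":[0.7,-0.75,0],"yaw":0,"jaw":0},{"delta_pos":[1.2,-1.1,0],"yaw":0,"jaw":0},{"delta_pos":[1.7,-1.35,0],"yaw":0,"jaw":0},{"delta_pos":[2.1,-1.55,0],"yaw":0,"jaw":0},{"delta_pos":[2.5,-1.7,0],"yaw":0,"jaw":0},{"delta_pos":[2.5,-1.7,0],"yaw":0,"jaw":0},{"delta_pos":[1.0,-1.7,0],"yaw":0,"jaw":0}]}}

```text
clock: 5.6
eef_pos: [527.7, 0.6, 160.0]
tcp_rot: [-3.14, -0.003, 2.606]
contact_force: [0.1, -0.1, -0.6]
opening: -0.004
grasp_force: 0.0
```

>>> {"op": "play_rows", "data": {"steps": [{"delta_pos":[-2,0,0],"yaw":0,"jaw":0},{"delta_pos":[-2,0,-4],"yaw":0,"jaw":0},{"delta_pos":[-4,-3,-8],"yaw":0,"jaw":50},{"delta_pos":[-8,-5,-8],"yaw":0,"jaw":50},{"delta_pos":[-12,-8,-8],"yaw":0,"jaw":60},{"delta_pos":[-16,-10,-8],"yaw":0,"jaw":60},{"delta_pos":[-20,-12,-8],"yaw":0,"jaw":60},{"delta_pos":[-20,-12,-8],"yaw":0,"jaw":60}]}}

```text
clock: 6.4
eef_pos: [642.2, -210.4, 239.4]
tcp_rot: [-3.14, 0.001, 2.602]
contact_force: [-0.3, 0.7, -0.5]
opening: 0.603
grasp_force: 0.0
```

Run:
```python
from h import *
np.set_printoptions(precision=1,suppress=True)
go((426,-294,230,44))
uv={}
for cam in("top","side"):
    im,d=vision.grab_frame(cam);cv2.imwrite(f"pics/{cam}1.png",im[:,:,::-1])
    for t,z in(("hook_mid",165),("tube_end",177),("stand_axis",177)):
        for l in vision.landmark_of(cam,t)[:2]: print(cam,t,l["conf"],l["uv"],atz(cam,*l["uv"],z))
    u,v=[int(x) for x in proj(cam,[500,15,177])];M=np.zeros(d.shape,bool);M[v-45:v+45,u-45:u+45]=1
    c=cloud(cam,M,d);c=c[(c[:,2]>156)&(c[:,2]<190)&(np.hypot(c[:,0]-530,c[:,1]-65)>20)&(np.hypot(c[:,0]-530,c[:,1]-65)<140)]
    a=np.degrees(np.arctan2(c[:,1]-65,c[:,0]-530));R=np.hypot(c[:,0]-530,c[:,1]-65);i=np.argsort(R)
    print(np.c_[R,a,c[:,2]][i][::4])
u,v=[int(x) for x in proj("side",[500,0,170])]
im=cv2.imread("pics/side1.png")[v-40:v+40,u-50:u+50];cv2.imwrite("pics/c3.png",cv2.resize(im,(750,600),interpolation=3));print(u,v)
```

```text
clock 6.40 tcp [ 642.2 -210.4  239.4] toolY 59.1 F [-0.3  0.7 -0.5] open 0.60 q [-0.3  0.4  1.5 -0.   1.2 -1.4]
[ 14.2 -18.3   0.9] yaw 0.263
top hook_mid 0.65 [262.4, 205.6] [471.7 -25.  165. ]
top tube_end 0.22 [263.2, 210.3] [457.4 -26.7 177. ]
top stand_axis 0.96 [231.5, 181.4] [537.5  62.3 177. ]
[[  20.3 -115.5  180.9]
 [  22.7 -111.9  179.3]
 [  25.6 -134.   185.5]
 [  27.3 -129.1  181.7]
 [  30.1 -127.2  189.1]
 [  32.6 -115.3  179. ]
 [  35.1 -113.1  177.9]
 [  36.6 -118.1  183. ]
 [  38.8 -115.4  178.9]
 [  42.2 -123.9  188.4]
 [  44.2 -121.1  183.4]
 [  46.5 -118.9  180.7]
 [  48.7 -116.8  177.4]
 [  51.1 -115.   174.7]
 [  53.8 -126.2  187.8]
 [  55.8 -124.2  185.2]
 [  58.7 -117.7  175.6]
 [  61.  -126.3  178.9]
 [  62.7 -128.3  178.3]
 [  65.  -117.9  179. ]
 [  68.8 -127.2  178. ]
 [  70.6 -129.1  179.1]
 [  73.9 -117.4  185.8]
 [  76.4 -127.7  174.4]
 [  78.  -122.6  183.6]
 [  81.7 -122.7  177. ]
 [  85.7 -123.6  181.2]
 [  89.5 -124.   180.9]
 [  92.6 -120.5  179. ]
 [  96.2 -119.9  162.9]
 [ 100.  -120.5  162.6]
 [ 103.  -123.   159.9]
 [ 107.  -124.   169.1]]
side
[... 484 characters left out ...]
57.1 -113.3  174.9]
 [  60.4 -117.1  180.9]
 [  65.1 -117.6  182.6]
 [  68.8 -118.3  183.9]
 [  72.3 -114.9  172.7]
 [  73.1 -116.7  183.2]
 [  73.8 -127.5  178. ]
 [  74.9 -120.2  185.8]
 [  75.9 -117.8  178.8]
 [  77.1 -123.5  180.4]
 [  77.8 -119.2  173.9]
 [  78.4 -115.   177.8]
 [  82.4 -119.3  178.3]
 [  87.5 -117.6  175.5]
 [  89.  -122.4  179.9]
 [  90.4 -123.7  174.7]
 [  91.3 -118.1  176.8]
 [  91.8 -117.9  179.7]
 [  92.2 -121.3  168.3]
 [  93.4 -119.2  169.4]
 [  95.1 -120.3  164.5]
 [ 100.6 -118.6  162. ]
 [ 106.4 -121.4  158.1]
 [ 107.5 -119.4  177.6]
 [ 108.1 -122.3  166.3]
 [ 108.6 -122.1  169.2]
 [ 109.3 -119.   168.1]
 [ 110.7 -120.1  163. ]
 [ 111.1 -118.5  166.4]]
253 188
```

View pics/c3.png

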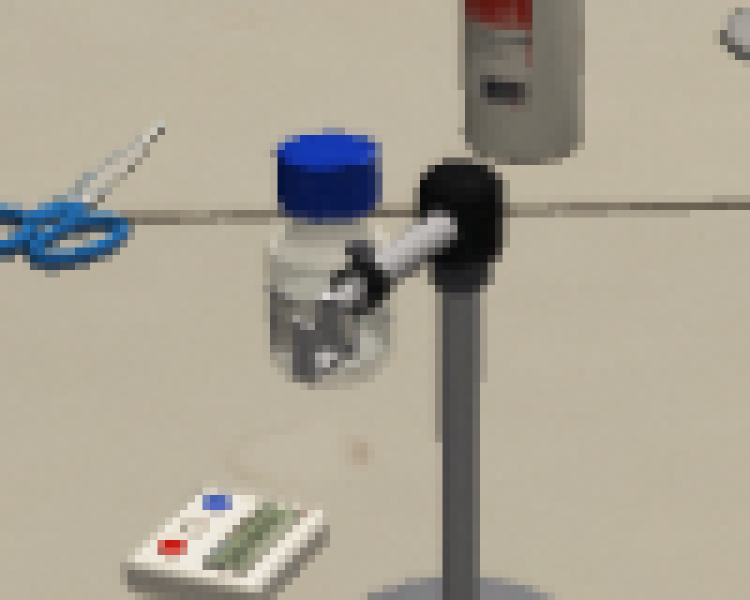

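The hook now points over the white dish: the tube is at about -121° and the trough lies about 99 mm out. In the crop, the hook's U is at (320,345) and the collar at (365,275). Next I go to the tab.

>>> {"op": "play_rows", "data": {"steps": [{"delta_pos":[2.7,-3.6,0],"yaw":0.1,"jaw":60},{"delta_pos":[5.5,-7.2,0],"yaw":0.2,"jaw":60},{"delta_pos":[8.2,-10.7,0],"yaw":0.26,"jaw":60},{"delta_pos":[11,-14.3,0],"yaw":0.26,"jaw":60},{"delta_pos":[14.2,-18.3,0.9],"yaw":0.26,"jaw":60},{"delta_pos":[14.2,-18.3,3.5],"yaw":0.26,"jaw":60},{"delta_pos":[14.2,-18.3,5.0],"yaw":0.26,"jaw":60},{"delta_pos":[14.2,-18.3,5.0],"yaw":0.26,"jaw":60}]}}

```text
clock: 7.6
eef_pos: [422.9, -288.7, 189.0]
tcp_rot: [-3.141, -0.003, 2.345]
contact_force: [0.5, -0.5, 0.5]
opening: 0.598
grasp_force: 0.0
```

Run:
```python
from h import *
np.set_printoptions(precision=1,suppress=True)
go((425,-292.5,130,44))
im,d=vision.grab_frame("side")
u,v=[int(x) for x in proj("side",[425,-292,150])]
cv2.imwrite("pics/c4.png",cv2.resize(im[v-40:v+40,u-50:u+50,::-1],(750,600),interpolation=3));print(u,v)
```

```text
clock 7.60 tcp [ 422.9 -288.7  189. ] toolY 44.3 F [ 0.5 -0.5  0.5] open 0.60 q [-0.6  0.2  1.9  0.   1.  -1.4]
[-0.4 -0.1  5.9] yaw 0.006
217 264
```

View pics/c4.png

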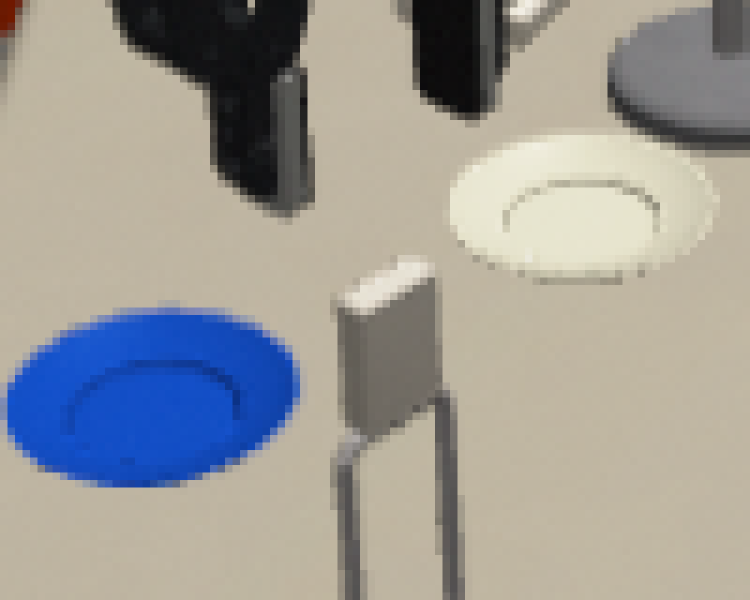

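The tab's top is centred at (385,285) in the crop, between and below the open fingers at (262,200) and (457,110). The tab's long axis is parallel to the closing line, so I descend and grip.

>>> {"op": "play_rows", "data": {"steps": [{"delta_pos":[-0.4,-0.1,0],"yaw":0,"jaw":60},{"delta_pos":[-0.4,-0.1,2],"yaw":0,"jaw":60},{"delta_pos":[-0.4,-0.1,4],"yaw":0,"jaw":60},{"delta_pos":[-0.4,-0.1,5.9],"yaw":0,"jaw":60},{"delta_pos":[-0.4,-0.1,5.9],"yaw":0,"jaw":40},{"delta_pos":[-0.4,-0.1,5.9],"yaw":0,"jaw":10},{"delta_pos":[-0.4,-0.1,5.9],"yaw":0,"jaw":10},{"delta_pos":[-0.4,-0.1,5.9],"yaw":0,"jaw":10}], "grip_force": 60}}

```text
clock: 8.45
eef_pos: [427.1, -293.6, 132.4]
tcp_rot: [3.141, 0.002, 2.345]
contact_force: [0.4, 0.1, -0.2]
opening: 0.293
grasp_force: 58.8
```

Run:
```python
from h import *
np.set_printoptions(precision=1,suppress=True)
go()
im,d=vision.grab_frame("side")
u,v=[int(x) for x in proj("side",[425,-292,120])]
cv2.imwrite("pics/c5.png",cv2.resize(im[v-40:v+40,u-50:u+50,::-1],(750,600),interpolation=3));print(u,v)
```

```text
clock 8.45 tcp [ 427.1 -293.6  132.4] toolY 44.4 F [ 0.4  0.1 -0.2] open 0.29 q [-0.6  0.3  1.9  0.   0.9 -1.4]
218 278
```

View pics/c5.png

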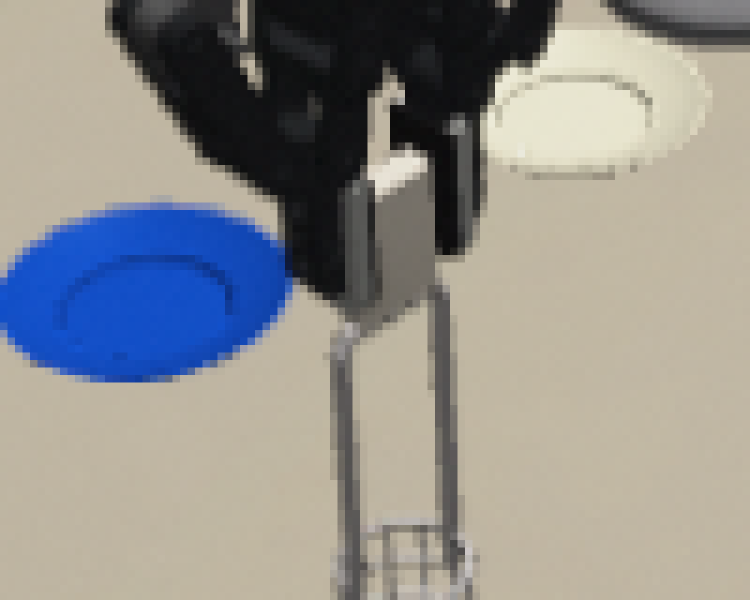

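The tab is gripped between both pads: 25 mm opening, 59 N, pad at (362,240) in the crop. I lift now.

>>> {"op": "play_rows", "data": {"steps": [{"delta_pos":[0,0,-0.5],"yaw":0,"jaw":10},{"delta_pos":[0,0,-1.5],"yaw":0,"jaw":10},{"delta_pos":[0,0,-3],"yaw":0.05,"jaw":10},{"delta_pos":[0,0,-4.5],"yaw":0.15,"jaw":10},{"delta_pos":[0,0,-6],"yaw":0.27,"jaw":10},{"delta_pos":[0,0,-7],"yaw":0.39,"jaw":10},{"delta_pos":[0,0,-7],"yaw":0.5,"jaw":10},{"delta_pos":[0,0,-7],"yaw":0.6,"jaw":10}]}}

```text
clock: 9.3
eef_pos: [426.7, -293.5, 202.8]
tcp_rot: [3.14, 0.001, 1.74]
contact_force: [0.2, 0.9, -0.8]
opening: 0.288
grasp_force: 58.9
```

```bash
python3 -c "
from h import *
go((450,-68,200,-31))"
```

```text
clock 9.30 tcp [ 426.7 -293.5  202.8] toolY 9.7 F [ 0.2  0.9 -0.8] open 0.29 q [-0.61  0.22  1.89  0.    1.03 -0.77]
[21.83  6.09  0.26] yaw 0.710
```

>>> {"op": "play_rows", "data": {"steps": [{"delta_pos":[1.8,0.5,0],"yaw":0.1,"jaw":10},{"delta_pos":[5,1.4,0],"yaw":0.23,"jaw":10},{"delta_pos":[9,2.5,0],"yaw":0.36,"jaw":10},{"delta_pos":[13,3.6,0],"yaw":0.49,"jaw":10},{"delta_pos":[17,4.7,0],"yaw":0.6,"jaw":10},{"delta_pos":[20,5.6,0],"yaw":0.68,"jaw":10},{"delta_pos":[21.5,6,0.2],"yaw":0.71,"jaw":10},{"delta_pos":[21.8,6.1,0.3],"yaw":0.71,"jaw":10}]}}

```text
clock: 10.1
eef_pos: [449.0, -66.4, 199.1]
tcp_rot: [3.141, -0.001, 1.037]
contact_force: [-0.2, -0.7, -0.7]
opening: 0.292
grasp_force: 59.0
```

Run:
```python
from h import *
np.set_printoptions(precision=1,suppress=True)
e=np.array([np.cos(np.radians(-121)),np.sin(np.radians(-121))]);A=np.array([530,65])
go(*[(*(A+e*R),184.4,-31) for R in(135,125,112.5,99.5)])
im,d=vision.grab_frame("side")
l=vision.landmark_of("side","basket_bail");print(l)
im2,d2=vision.grab_frame("top")
u,v=[int(x) for x in proj("side",[470,-40,165])]
cv2.imwrite("pics/c6.png",cv2.resize(im[v-40:v+40,u-50:u+50,::-1],(750,600),interpolation=3));print(u,v)
```

```text
clock 10.10 tcp [449.  -66.4 199.1] toolY -30.6 F [-0.2 -0.7 -0.7] open 0.29 q [-0.1  0.1  2.   0.   1.   0.4]
[1.9 0.2 1.5] yaw 0.007
[2.9 0.2 1.5] yaw 0.007
[4.2 0.2 1.5] yaw 0.007
[5.5 0.2 1.5] yaw 0.007
[{'uv': [234.5, 193.0], 'conf': 0.59}]
241 197
```

View pics/c6.png

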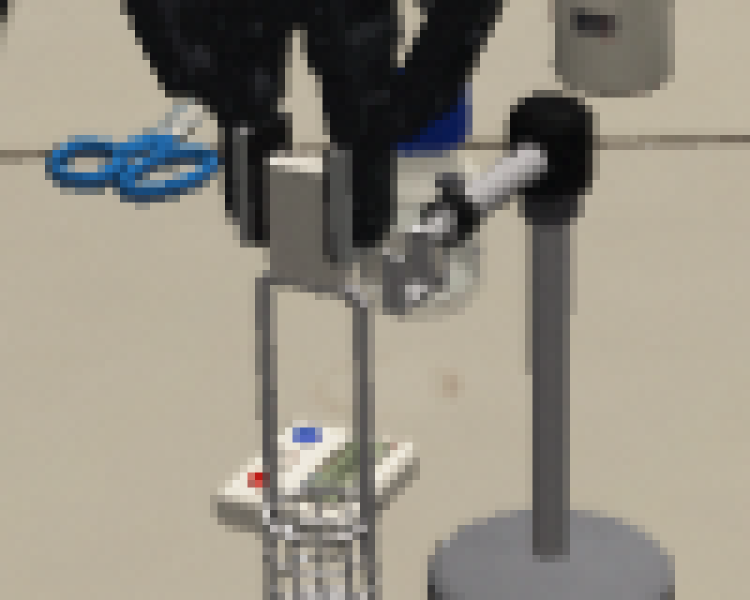

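The basket hangs in the gripper outside the hook tip: the bar is at (315,285) in the crop and the hook's U at (405,285). Next I touch the tip with the bar to find the trough.

>>> {"op": "play_rows", "data": {"steps": [{"delta_pos":[0.5,0.2,0.7],"yaw":0,"jaw":10},{"delta_pos":[1,0.2,1.5],"yaw":0,"jaw":10},{"delta_pos":[1.7,0.2,1.5],"yaw":0,"jaw":10},{"delta_pos":[2.4,0.2,1.5],"yaw":0,"jaw":10},{"delta_pos":[3.0,0.2,1.5],"yaw":0,"jaw":10},{"delta_pos":[3.2,0.2,1.5],"yaw":0,"jaw":10},{"delta_pos":[3.4,0.2,1.5],"yaw":0,"jaw":10},{"delta_pos":[3.6,0.2,1.5],"yaw":0,"jaw":10}]}}

```text
clock: 11.05
eef_pos: [468.9, -37.9, 183.4]
tcp_rot: [3.141, 0.0, 1.035]
contact_force: [-0.0, -0.9, -0.9]
opening: 0.293
grasp_force: 59.0
```

>>> {"op": "play_rows", "data": {"steps": [{"delta_pos":[0.05,0,0],"yaw":0,"jaw":10},{"delta_pos":[0.1,0,0],"yaw":0,"jaw":10},{"delta_pos":[0.15,0,0],"yaw":0,"jaw":10},{"delta_pos":[0.2,0,0],"yaw":0,"jaw":10},{"delta_pos":[0.25,0,0],"yaw":0,"jaw":10},{"delta_pos":[0.3,0,0],"yaw":0,"jaw":10},{"delta_pos":[0.3,0,0],"yaw":0,"jaw":10},{"delta_pos":[0.3,0,0],"yaw":0,"jaw":10}]}}

```text
clock: 11.85
eef_pos: [470.4, -35.5, 183.3]
tcp_rot: [3.142, -0.0, 1.035]
contact_force: [0.0, 0.2, -1.1]
opening: 0.291
grasp_force: 59.0
```

>>> {"op": "play_rows", "data": {"steps": [{"delta_pos":[0.05,0,0],"yaw":0,"jaw":10},{"delta_pos":[0.1,0,0],"yaw":0,"jaw":10},{"delta_pos":[0.15,0,0],"yaw":0,"jaw":10},{"delta_pos":[0.2,0,0],"yaw":0,"jaw":10},{"delta_pos":[0.25,0,0],"yaw":0,"jaw":10},{"delta_pos":[0.3,0,0],"yaw":0,"jaw":10},{"delta_pos":[0.3,0,0],"yaw":0,"jaw":10},{"delta_pos":[0.3,0,0],"yaw":0,"jaw":10}]}}

```text
clock: 12.65
eef_pos: [471.4, -33.6, 183.3]
tcp_rot: [-3.141, 0.002, 1.035]
contact_force: [-3.2, -5.3, 0.5]
opening: 0.287
grasp_force: 59.3
```

>>> {"op": "play_rows", "data": {"steps": [{"delta_pos":[0.05,0,0],"yaw":0,"jaw":10},{"delta_pos":[0.1,0,0],"yaw":0,"jaw":10},{"delta_pos":[0.15,0,0],"yaw":0,"jaw":10},{"delta_pos":[0.2,0,0],"yaw":0,"jaw":10},{"delta_pos":[0.2,0,0],"yaw":0,"jaw":10},{"delta_pos":[0.2,0,0],"yaw":0,"jaw":10},{"delta_pos":[0.2,0,0],"yaw":0,"jaw":10},{"delta_pos":[0.2,0,0],"yaw":0,"jaw":10}]}}

```text
clock: 13.45
eef_pos: [471.6, -33.1, 183.3]
tcp_rot: [-3.141, 0.005, 1.036]
contact_force: [-6.9, -13.5, 4.5]
opening: 0.285
grasp_force: 59.7
```

>>> {"op": "play_rows", "data": {"steps": [{"delta_pos":[-0.5,0,0],"yaw":0,"jaw":10},{"delta_pos":[-1.2,0,0],"yaw":0,"jaw":10},{"delta_pos":[-1.2,0,-0.8],"yaw":0,"jaw":10},{"delta_pos":[-1.2,0,-1.7],"yaw":0,"jaw":10},{"delta_pos":[-1.2,0,-1.7],"yaw":0,"jaw":10},{"delta_pos":[-1.2,0,-1.7],"yaw":0,"jaw":10},{"delta_pos":[-1.2,0,-1.7],"yaw":0,"jaw":10},{"delta_pos":[-1.2,0,-1.7],"yaw":0,"jaw":10}]}}

```text
clock: 14.25
eef_pos: [466.7, -41.3, 200.1]
tcp_rot: [-3.141, 0.0, 1.035]
contact_force: [-0.3, 0.1, 0.1]
opening: 0.29
grasp_force: 59.1
```

```bash
python3 -c "
from h import *
go((477.9,-22.9,200,-31),(477.9,-22.9,177,-31))"
```

```text
clock 14.25 tcp [466.7 -41.3 200.1] toolY -30.7 F [-0.3  0.1  0.1] open 0.29 q [-0.09  0.14  1.99  0.    1.01  0.44]
[2.16 0.02 0.01] yaw 0.005
[2.16 0.02 2.31] yaw 0.005
```

>>> {"op": "play_rows", "data": {"steps": [{"delta_pos":[0.5,0,0],"yaw":0,"jaw":10},{"delta_pos":[1.0,0,0],"yaw":0,"jaw":10},{"delta_pos":[1.6,0,0],"yaw":0,"jaw":10},{"delta_pos":[2.1,0,0],"yaw":0,"jaw":10},{"delta_pos":[2.15,0,0],"yaw":0,"jaw":10},{"delta_pos":[2.15,0,0],"yaw":0,"jaw":10},{"delta_pos":[2.15,0,0],"yaw":0,"jaw":10},{"delta_pos":[2.15,0,0],"yaw":0,"jaw":10}]}}

```text
clock: 15.05
eef_pos: [477.7, -23.1, 200.3]
tcp_rot: [-3.142, 0.0, 1.035]
contact_force: [-0.8, 0.3, -0.8]
opening: 0.294
grasp_force: 59.1
```

>>> {"op": "play_rows", "data": {"steps": [{"delta_pos":[0,0,0.3],"yaw":0,"jaw":10},{"delta_pos":[0,0,0.6],"yaw":0,"jaw":10},{"delta_pos":[0,0,0.9],"yaw":0,"jaw":10},{"delta_pos":[0,0,1.2],"yaw":0,"jaw":10},{"delta_pos":[0,0,1.4],"yaw":0,"jaw":10},{"delta_pos":[0,0,1.6],"yaw":0,"jaw":10},{"delta_pos":[0,0,1.6],"yaw":0,"jaw":10},{"delta_pos":[0,0,1.6],"yaw":0,"jaw":10}]}}

```text
clock: 15.85
eef_pos: [478.9, -22.5, 184.5]
tcp_rot: [3.14, -0.002, 1.034]
contact_force: [3.7, 3.4, 0.1]
opening: 0.294
grasp_force: 59.5
```

>>> {"op": "play_rows", "data": {"steps": [{"delta_pos":[0.1,0,0],"yaw":0,"jaw":10},{"delta_pos":[0.2,0,0],"yaw":0,"jaw":10},{"delta_pos":[0.25,0,0],"yaw":0,"jaw":10},{"delta_pos":[0.25,0,0],"yaw":0,"jaw":10},{"delta_pos":[0.25,0,0],"yaw":0,"jaw":10},{"delta_pos":[0.25,0,0],"yaw":0,"jaw":10},{"delta_pos":[0.25,0,0],"yaw":0,"jaw":10},{"delta_pos":[0.25,0,0],"yaw":0,"jaw":10}]}}

```text
clock: 16.65
eef_pos: [479.1, -20.8, 184.3]
tcp_rot: [3.142, 0.0, 1.035]
contact_force: [0.5, 0.3, -0.5]
opening: 0.289
grasp_force: 59.6
```

Run:
```python
from h import *
go((477.9,-22.9,177,-31))
im,d=vision.grab_frame("side")
u,v=[int(x) for x in proj("side",[475,-25,165])]
cv2.imwrite("pics/c7.png",cv2.resize(im[v-30:v+34,u-40:u+40,::-1],(750,600),interpolation=3));print(u,v)
```

```text
clock 16.65 tcp [479.1 -20.8 184.3] toolY -30.7 F [ 0.5  0.3 -0.5] open 0.29 q [-0.05  0.18  1.98 -0.    0.98  0.49]
[-0.24  0.    0.73] yaw 0.005
243 195
```

View pics/c7.png

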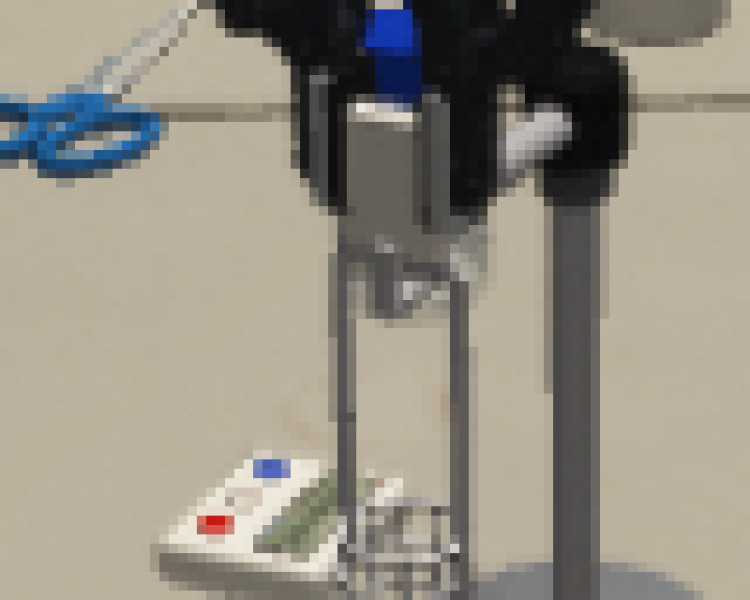

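The hook tip at (385,265) in the crop now shows in front of the bar, inside the arch, and the side force is gone. I lower the rest of the way.

>>> {"op": "play_rows", "data": {"steps": [{"delta_pos":[0.03,0,0.2],"yaw":0,"jaw":10},{"delta_pos":[0.05,0,0.4],"yaw":0,"jaw":10},{"delta_pos":[0.05,0,0.55],"yaw":0,"jaw":10},{"delta_pos":[0.05,0,0.65],"yaw":0,"jaw":10},{"delta_pos":[0.05,0,0.7],"yaw":0,"jaw":10},{"delta_pos":[0.05,0,0.75],"yaw":0,"jaw":10},{"delta_pos":[0.05,0,0.75],"yaw":0,"jaw":10},{"delta_pos":[0.05,0,0.75],"yaw":0,"jaw":10}]}}

```text
clock: 17.5
eef_pos: [479.3, -20.4, 176.9]
tcp_rot: [-3.142, -0.0, 1.035]
contact_force: [-0.6, 0.5, 0.7]
opening: 0.286
grasp_force: 59.7
```

>>> {"op": "play_rows", "data": {"steps": [{"delta_pos":[0,0,0.05],"yaw":0,"jaw":10},{"delta_pos":[0,0,0.1],"yaw":0,"jaw":10},{"delta_pos":[0,0,0.15],"yaw":0,"jaw":10},{"delta_pos":[0,0,0.15],"yaw":0,"jaw":10},{"delta_pos":[0,0,0.15],"yaw":0,"jaw":10},{"delta_pos":[0,0,0.15],"yaw":0,"jaw":10},{"delta_pos":[0,0,0.15],"yaw":0,"jaw":10},{"delta_pos":[0,0,0.15],"yaw":0,"jaw":10}], "grip_force": 20}}

```text
clock: 18.3
eef_pos: [480.1, -20.7, 176.4]
tcp_rot: [3.14, -0.0, 1.035]
contact_force: [-3.1, -1.5, 10.0]
opening: 0.284
grasp_force: 61.0
```

>>> {"op": "play_rows", "data": {"steps": [{"delta_pos":[0,0,-0.1],"yaw":0,"jaw":10},{"delta_pos":[0,0,-0.1],"yaw":0,"jaw":10},{"delta_pos":[0,0,-0.1],"yaw":0,"jaw":31},{"delta_pos":[0,0,-0.1],"yaw":0,"jaw":34},{"delta_pos":[0,0,-0.1],"yaw":0,"jaw":40},{"delta_pos":[0,0,-0.1],"yaw":0,"jaw":50},{"delta_pos":[0,0,-0.1],"yaw":0,"jaw":60},{"delta_pos":[0,0,-0.1],"yaw":0,"jaw":60}]}}

```text
clock: 19.1
eef_pos: [479.3, -20.4, 176.2]
tcp_rot: [-3.141, 0.0, 1.035]
contact_force: [-0.4, 0.2, 0.7]
opening: 0.603
grasp_force: 0.0
```

Run:
```python
from h import *
go()
im,d=vision.grab_frame("side")
u,v=[int(x) for x in proj("side",[475,-25,165])]
cv2.imwrite("pics/c8.png",cv2.resize(im[v-30:v+34,u-40:u+40,::-1],(750,600),interpolation=3));print(u,v)
```

```text
clock 19.10 tcp [479.3 -20.4 176.2] toolY -30.7 F [-0.4  0.2  0.7] open 0.60 q [-0.05  0.19  1.99  0.    0.96  0.49]
243 195
```

View pics/c8.png

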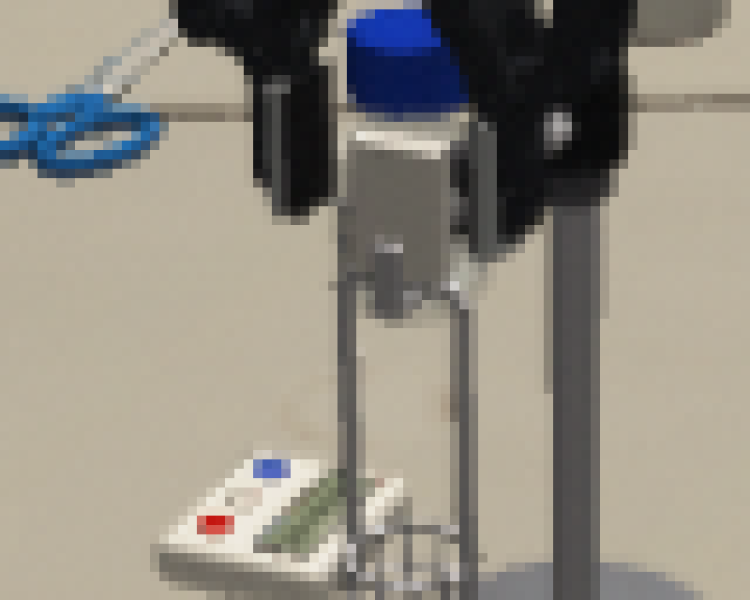

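The bar sits in the trough, with the tip at (390,280) in front of it and the tab upright and free. I retreat straight up.

>>> {"op": "play_rows", "data": {"steps": [{"delta_pos":[0,0,-1],"yaw":0,"jaw":60},{"delta_pos":[0,0,-2.5],"yaw":0,"jaw":60},{"delta_pos":[0,0,-4.5],"yaw":0,"jaw":60},{"delta_pos":[0,0,-7],"yaw":0,"jaw":60},{"delta_pos":[0,0,-10],"yaw":0,"jaw":60},{"delta_pos":[-4,0,-12],"yaw":0,"jaw":60},{"delta_pos":[-8,0,-12],"yaw":0,"jaw":60},{"delta_pos":[-12,0,-12],"yaw":0,"jaw":60}]}}

```text
clock: 19.95
eef_pos: [417.7, -124.5, 297.9]
tcp_rot: [3.139, -0.001, 1.036]
contact_force: [0.6, 0.7, -0.3]
opening: 0.6
grasp_force: 0.0
```

>>> {"op": "play_rows", "data": {"steps": [{"delta_pos":[0,0,0],"yaw":0,"jaw":60},{"delta_pos":[0,0,0],"yaw":0,"jaw":60},{"delta_pos":[0,0,0],"yaw":0,"jaw":60},{"delta_pos":[0,0,0],"yaw":0,"jaw":60},{"delta_pos":[0,0,0],"yaw":0,"jaw":60},{"delta_pos":[0,0,0],"yaw":0,"jaw":60},{"delta_pos":[0,0,0],"yaw":0,"jaw":60},{"delta_pos":[0,0,0],"yaw":0,"jaw":60}]}}

```text
clock: 20.75
eef_pos: [418.1, -123.4, 296.2]
tcp_rot: [-3.141, -0.0, 1.035]
contact_force: [-0.4, 0.4, 0.1]
opening: 0.605
grasp_force: 0.0
```

Run:
```python
from h import *
np.set_printoptions(precision=1,suppress=True)
go()
im,d=vision.grab_frame("side")
for t,z in(("basket_bail",165),("basket_centre",125),("hook_mid",165)):
    for l in vision.landmark_of("side",t)[:2]: print(t,l["conf"],l["uv"],atz("side",*l["uv"],z))
for l in vision.cut_out("side","basket")[:1]:
    c=cloud("side",l["region"],d);c=c[c[:,1]<40];print(np.percentile(c,[1,50,99],axis=0))
    for a,b in((40,85),(90,160),(170,210)):
        k=c[(c[:,2]>a)&(c[:,2]<b)];print(a,b,k.min(0),k.max(0),k.mean(0))
u,v=[int(x) for x in proj("side",[475,-25,130])]
cv2.imwrite("pics/c9.png",cv2.resize(im[v-50:v+62,u-70:u+70,::-1],(750,600),interpolation=3))
```

```text
clock 20.75 tcp [ 418.1 -123.4  296.2] toolY -30.7 F [-0.4  0.4  0.1] open 0.60 q [-0.3 -0.   1.9  0.   1.2  0.2]
basket_bail 0.67 [249.0, 194.3] [489.1 -20.4 165. ]
basket_centre 0.67 [244.6, 185.1] [480.1 131.3 125. ]
basket_centre 0.66 [247.0, 207.9] [483.8 -12.9 125. ]
hook_mid 0.67 [244.0, 193.1] [477.2 -12.7 165. ]
[[464.9 -39.1  44.3]
 [480.4 -26.2  85.8]
 [497.6  -1.9 203.6]]
40 85 [464.7 -41.5  43.7] [497.8  -0.9  84.9] [481.  -25.   59.2]
90 160 [467.3 -14.4 158.3] [467.3 -14.4 158.3] [467.3 -14.4 158.3]
170 210 [467.8 -32.3 170.3] [491.8 -16.5 204.7] [480.6 -25.  188.1]
```

View pics/c9.png

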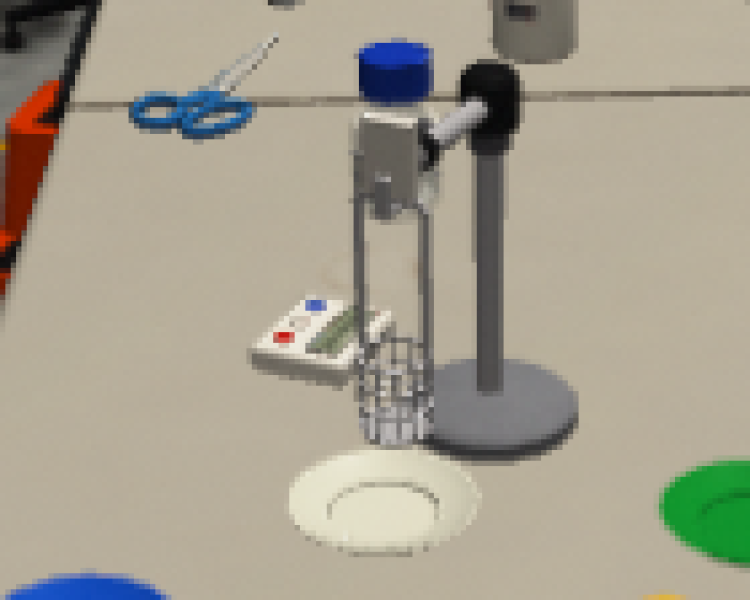

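The basket hangs upright and still, over the dish. The tab top is at 204.7 mm and the foot at 44 mm, as expected when fully seated, and the bail is about 11 mm from the dish centre.

```bash
python3 -c "
from rig import r
print(r.sign_off())"
```

```text
the job is handed in; nothing more can be done
None
```

The job is handed in: the hook was turned over the white dish first, and the basket now hangs fully down in its trough, upright, still and clear of the gripper at about 21 s; the judge's result was not shown.

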